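# Find the weighted cup and show its foot to the inspection camera

### The job

One of the three identical fluted cups has an iron weight cast into its foot and is three times as heavy as the others: find it by lifting, and leave the other two standing upright on the table. Hold the weighted cup up to the inspection camera with its foot squarely facing the lens, centred in front of it and 100 mm away, mouth away from the camera, and finish while holding it still there, clear of everything else. Do not knock a cup over, and leave the camera and the other things on the table as they are.

Things in the scene. Friction and masses are not known exactly. Their poses are not given: they have to be found in the camera images.
- cup_1: one of three fluted ceramic cups that look exactly alike, standing mouth up on the table: 44 mm high, round, 56 mm across at the rim, narrowing to the foot; hollow, open at the top. Origin: centre of the foot (underside); z along the cup's axis, from foot to mouth. Which of the three is the weighted one is not known beforehand: it changes from start to start which stands where. The weighted cup is about 0.36 kg, the other two about 0.12 kg each (all within 10 percent)
- cup_2: one of three fluted ceramic cups that look exactly alike, standing mouth up on the table: 44 mm high, round, 56 mm across at the rim, narrowing to the foot; hollow, open at the top. Origin: centre of the foot (underside); z along the cup's axis, from foot to mouth. Which of the three is the weighted one is not known beforehand: it changes from start to start which stands where. The weighted cup is about 0.36 kg, the other two about 0.12 kg each (all within 10 percent)
- cup_3: one of three fluted ceramic cups that look exactly alike, standing mouth up on the table: 44 mm high, round, 56 mm across at the rim, narrowing to the foot; hollow, open at the top. Origin: centre of the foot (underside); z along the cup's axis, from foot to mouth. Which of the three is the weighted one is not known beforehand: it changes from start to start which stands where. The weighted cup is about 0.36 kg, the other two about 0.12 kg each (all within 10 percent)
- inspection_camera: fixed inspection camera on a 100 x 90 mm foot plate with a short post, 150 mm high in all; its grey head with a black lens and a white ring light, 60 mm wide, looks up and back towards the robot, 30 degrees off vertical. Origin on the table under the lens (5 mm behind the lens centre); its -x axis is the horizontal direction in which it looks; the lens front lies 130 mm above the table. The camera stands elsewhere and is turned a little differently at each start
- focus (a point): the camera's focus point, in the air, 100 mm in front of the lens along its line of sight (217 mm above the table). Its z axis is the line of sight, pointing from the lens up and away: the shown cup's z axis (foot to mouth) shall point the same way, so that its foot looks into the lens
- wood_rib: bystander, to be left alone: wooden throwing rib, flat oval, 40 x 90 x 9 mm, lying on the table
- pot_lid: bystander, to be left alone: round pot lid with a knob, 95 mm wide, 45 mm high, lying on the table
- clay_lump: bystander, to be left alone: lump of clay, 52 x 65 x 46 mm, on the table
- masking_tape: bystander, to be left alone: roll of masking tape, 104 mm wide, 25 mm high, flat on the table
- pencil: bystander, to be left alone: pencil, 123 mm long, 7 mm thick, lying on the table
Mind the look-alikes: they are no part of the job. Several things have the shape of the inspection_camera; the one meant has the colours described above.

How it is judged (in metres and radians):
At the end, for the whole second after the job is handed in: One cup held still: foot centre within 20 mm of the focus point, axis within 0.2 rad of the line of sight, foot to the lens, camera untouched; the other cups upright (0.1 rad) on the table, untouched, each pressing on it with under 2.2 N (so both light); bystanders within 30 mm of their starts ((((distance between cup_1 and focus below 0.02 m and angle between the z axis of cup_1 and the z axis of focus, either way round below 0.2 rad and angle between cup_1's own z axis and vertical below 1.2 rad and height (world z) of cup_1 above 0.17 m and contact force between the fingers and cup_1 above 1 N and contact force between cup_1 and inspection_camera below 0.1 N and linear speed of cup_1 below 0.02 m/s and angular speed of cup_1 below 0.2 rad/s) and (angle between cup_2's own z axis and vertical below 0.1 rad and height (world z) of cup_2 between -0.006 and 0.006 m and contact force between cup_2 and anything else below 2.2 N and contact force between the fingers and cup_2 below 0.1 N and linear speed of cup_2 below 0.02 m/s) and (angle between cup_3's own z axis and vertical below 0.1 rad and height (world z) of cup_3 between -0.006 and 0.006 m and contact force between cup_3 and anything else below 2.2 N and contact force between the fingers and cup_3 below 0.1 N and linear speed of cup_3 below 0.02 m/s)) or ((distance between cup_2 and focus below 0.02 m and angle between the z axis of cup_2 and the z axis of focus, either way round below 0.2 rad and angle between cup_2's own z axis and vertical below 1.2 rad and height (world z) of cup_2 above 0.17 m and contact force between the fingers and cup_2 above 1 N and contact force between cup_2 and inspection_camera below 0.1 N and linear speed of cup_2 below 0.02 m/s and angular speed of cup_2 below 0.2 rad/s) and (angle between cup_1's own z axis and vertical below 0.1 rad and height (world z) of cup_1 between -0.006 and 0.006 m and contact force between cup_1 and anything else below 2.2 N and contact force between the fingers and cup_1 below 0.1 N and linear speed of cup_1 below 0.02 m/s) and (angle between cup_3's own z axis and vertical below 0.1 rad and height (world z) of cup_3 between -0.006 and 0.006 m and contact force between cup_3 and anything else below 2.2 N and contact force between the fingers and cup_3 below 0.1 N and linear speed of cup_3 below 0.02 m/s)) or ((distance between cup_3 and focus below 0.02 m and angle between the z axis of cup_3 and the z axis of focus, either way round below 0.2 rad and angle between cup_3's own z axis and vertical below 1.2 rad and height (world z) of cup_3 above 0.17 m and contact force between the fingers and cup_3 above 1 N and contact force between cup_3 and inspection_camera below 0.1 N and linear speed of cup_3 below 0.02 m/s and angular speed of cup_3 below 0.2 rad/s) and (angle between cup_1's own z axis and vertical below 0.1 rad and height (world z) of cup_1 between -0.006 and 0.006 m and contact force between cup_1 and anything else below 2.2 N and contact force between the fingers and cup_1 below 0.1 N and linear speed of cup_1 below 0.02 m/s) and (angle between cup_2's own z axis and vertical below 0.1 rad and height (world z) of cup_2 between -0.006 and 0.006 m and contact force between cup_2 and anything else below 2.2 N and contact force between the fingers and cup_2 below 0.1 N and linear speed of cup_2 below 0.02 m/s))) and distance of each of wood_rib, pot_lid, clay_lump, masking_tape, pencil from where it was at the start of the episode below 0.03 m); the arm keeps its last pose, push and grip.
It fails at once if a cup is knocked over on the table ((angle between cup_1's own z axis and vertical above 0.9 rad and height (world z) of cup_1 below 0.06 m) or (angle between cup_2's own z axis and vertical above 0.9 rad and height (world z) of cup_2 below 0.06 m) or (angle between cup_3's own z axis and vertical above 0.9 rad and height (world z) of cup_3 below 0.06 m)).
It fails at once if a bystander is pushed more than 30 mm (distance of any of wood_rib, pot_lid, clay_lump, masking_tape, pencil from where it was at the start of the episode above 0.03 m).
It fails at once if the camera is pushed hard (more than 10 N) (contact force between any of the arm, the fingers, cup_1, cup_2, cup_3 and inspection_camera above 10 N).
It also fails if it takes over 70 s, if anything falls off the work surface, if the arm or the gripper's body presses on something with over 40 N, if the wrist force passes 120 N, or if a joint passes its speed limit or range.

### The arm

A 6-joint arm with a two-finger parallel gripper is mounted at the origin on a cart in front of the work surface, level with it; the furniture and walls round the work are solid. World frame = base frame: x ahead of the robot, y to its left, z up, the work surface at z = 0. Lengths are in mm, angles in rad, forces in N, time in s.
With the tool pointing down it reaches from about 300 to 850 mm from the base axis. Payload 5.4 kg.
Tool frame: the origin (TCP) lies midway between the tips of the shut fingers; the grasp point (between the pads) lies 19 mm behind it; z points along the fingers, x is the direction in which the jaws open and shut, and the axes are right-handed (so a half turn about z gives the same grasp; the last joint's range is limited). The gripper opens to 85 mm and grips with 20 to 120 N. Pads are 22 mm wide; open, the fingers measure 114 mm over their backs; the gripper's body (76 mm by 85 mm) begins 54 mm behind the grasp point. The pads swing forward as they close: fully open they stand 13 mm farther back than shut.
Start: joints at [0.992, 0.158, 1.597, -0, 1.386, -0.21], TCP at [207.294, 536.316, 231.299] pointing down, gripper open.
Joint ranges: [-2.91, 2.91], [-0.94, 2.29], [0.18, 2.7], [-1.29, 4.43], [0.17, 2.64], [-3, 3]. Speed limits (rad/s): [2.57, 2.57, 3.14, 3.14, 3.14, 3.14].

### API

Orientations are given as a unit quaternion [x, y, z, w].
In Python, from workcell import manip gives the robot as it stands.
- The arm moves only by the tool step_arm, never from a script. Its argument "increments" is a list of rows, each a list of 4 numbers: the shift along the tool's x, y, z in m, then the turn about the tool's z in rad. In form: [[dx, dy, dz, turn], ...]. A call has 1 to 20 rows; each row shifts and turns the pose as measured when the row begins, along the tool's axes as they then stand; what a row does not reach is not made up. A row lasts 1/8 s, in which the tool goes at most 62.5 mm and 10.7 degrees, less where a joint would pass 70% of its speed; a pose out of reach is approached as far as the arm can. A call with a gripper value outside its range is refused whole. "fingers" is the opening, from 0 (shut) to 1 (fully open), set as the call begins (left out, the last holds). The fingers move at their own pace and stop on an object; "newtons" is the grip in N (left out, the last holds). Time passes only in rows, so rows that do not move let the fingers close. It gives the time, the measured TCP pose, the force and the opening at its end, in the units of the state.
- manip.observe(): the state, without advancing time (a new reading comes with each control period).
- manip.grab_frame(name): name is "scene" or "top" or "wrist"; returns a dict with "color" (384x512x3 uint8, red, green, blue), "z_map" (384x512 float32, mm along the optical axis (not along the pixel's ray), 0 where there is no reading), "fx", "fy", "cx", "cy" (pixels), "R" (3x3) and "t" (3): a world point X has camera coordinates R X + t; the wrist camera has in their place "hand_eye" (4x4, takes a point from camera to tool coordinates, whose origin is the TCP and whose axes are the tool frame's). Camera axes: x right, y down, z forward; pixel columns grow to the right and rows downward; lengths in mm; the calibration is good to about 2 mm. The wrist camera is an equidistant fisheye: a pixel r from the principal point sees the ray r / f radians off the axis. A picture is of the moment at which its call begins: read the wrist's pose just before it.
- manip.hand_in(): hands the job in, once; it reports no verdict.
Trained networks look in a picture, given as the dict that the camera call returned (one of the last four; its "shot" number tells which), for a name from the list of things; names that differ only in an ending like _2 or _b are one class to them, and where a whole thing is asked for, a point or a joint stands for the part that bears it (a point fixed in the world has none). Each returns a list of dicts, best first, with "conf" (0 to 1); they miss things now and then, are a little off and sometimes report something else, mostly with a low value. They report only what shows in the picture. A call takes as long as a camera call. They do not tell look-alikes from the thing itself.
- manip.cut_out(picture, target): "mask" (384x512 bool, what is visible of it) and "rect" ([left, top, right, bottom] in pixels, round what is visible of it).
- manip.pinpoint(picture, target): "pixel" ([column, row] in pixels: a listed point, or the origin of a listed thing).
The state is a dict: "time": time; "joints": joint angles; "dq": joint speeds; "joint_efforts": joint torques, N m; "position": TCP position; "eef_rot": TCP orientation; "ft_force": force on the tool from outside, world axes, zero at the start; "ft_torque": the same for the moment, N m; "gripper_width": finger opening in mm.
Only numpy, scipy, OpenCV 4.12 (cv2) and the standard library are available. Lean on these libraries where they do the work, as an engineer would, in place of code of your own. Each camera call takes 0.05 s, during which the arm holds its last target. There are 200 camera calls.

## Working session

There is one attempt and no reset: what is moved stays moved. The work goes in short steps, Python scripts to look and compute and a tool call to move; the robot and the scene stay as the last step left them, time stands still between calls to the robot, and variables do not carry over. Pictures are saved under pics/ and viewed, about 8 in all and at most 12, crops included, and the job is handed in when it is done.

Besides the shell and the picture viewer there is one more tool, called after "Emit:" in YAML: its name, and indented under it one key for each argument. step_arm: Moves the arm, as the interface text tells. Its arguments: {"type":"object","properties":{"increments":{"type":"array"},"fingers":{"type":"number"},"newtons":{"type":"number"}},"required":["increments"]}

```bash
mkdir -p pics; cat > h.py <<'E'
import numpy as np, cv2
from workcell import manip
from scipy.spatial.transform import Rotation as Ro
def cloud(f):
    z=f["z_map"].astype(float); v,u=np.mgrid[:z.shape[0],:z.shape[1]]
    P=np.stack([(u-f["cx"])/f["fx"]*z,(v-f["cy"])/f["fy"]*z,z],-1)
    W=(P-f["t"])@f["R"]; W[z<=0]=np.nan; return W
def save(n,f): cv2.imwrite(f"pics/{n}.png",cv2.cvtColor(f["color"],cv2.COLOR_RGB2BGR))
def st():
    s=manip.observe(); return s
E
python3 - <<'E'
from h import *
ims=[]
for n in ("top","scene"):
    f=manip.grab_frame(n); W=cloud(f); ims.append(f["color"])
    print(n)
    for t in ["cup_1","inspection_camera","wood_rib","pot_lid","clay_lump","masking_tape","pencil"]:
        for d in manip.cut_out(f,t):
            p=W[d["mask"]]; p=p[~np.isnan(p[:,0])]
            if len(p)<10: continue
            m=p[p[:,2]>3] if (p[:,2]>3).sum()>5 else p
            print(t,round(d["conf"],2),np.round(d["rect"]),len(p),"lo",np.percentile(m,3,0).round(),"hi",np.percentile(m,97,0).round(),"med",np.median(m,0).round())
cv2.imwrite("pics/a.png",cv2.cvtColor(cv2.resize(np.vstack(ims),(0,0),fx=.78,fy=.78),cv2.COLOR_RGB2BGR))
s=st(); print(s)
E
```

```text
top
cup_1 0.8 [333. 204. 350. 224.] 226 lo [ 442. -254.    5.] hi [ 487. -205.   45.] med [ 465. -233.   25.]
cup_1 0.74 [246. 118. 276. 158.] 803 lo [688. -20.   8.] hi [782.  68. 138.] med [719.  25.  89.]
cup_1 0.67 [249. 204. 265. 215.] 239 lo [461.  15.   4.] hi [509.  63.  46.] med [486.  37.  28.]
cup_1 0.5 [191. 206. 211. 226.] 243 lo [444. 198.   4.] hi [489. 247.  46.] med [467. 227.  27.]
inspection_camera 0.77 [267. 228. 302. 268.] 935 lo [322. -95.   8.] hi [415.  -0. 137.] med [368. -41.  90.]
inspection_camera 0.73 [244. 121. 279. 151.] 817 lo [688. -23.   8.] hi [783.  68. 138.] med [719.  24.  87.]
inspection_camera 0.58 [294. 178. 320. 187.] 259 lo [ 559. -167.    5.] hi [595. -90.  13.] med [ 576. -130.    8.]
wood_rib 0.73 [294. 179. 320. 189.] 252 lo [ 559. -167.    5.] hi [595. -90.  13.] med [ 576. -130.    8.]
pot_lid 0.57 [169. 162. 190. 189.] 616 lo [567. 249.  10.] hi [644. 331.  43.] med [603. 288.  19.]
clay_lump 0.8 [354. 154. 377. 170.] 327 lo [ 611. -349.   15.] hi [ 667. -294.   49.] med [ 638. -319.   43.]
masking_tape 0.68 [138. 192. 169. 224.] 347 
[... 1135 characters left out ...]
 0.8, 'joints': array([ 9.91916933e-01,  1.58387019e-01,  1.59700295e+00, -1.44585280e-05,
        1.38620951e+00, -2.10094129e-01]), 'dq': array([ 1.56200599e-03,  4.04012370e-04,  3.76538979e-04,  5.12634771e-05,
        1.53417617e-04, -1.60015681e-03]), 'joint_efforts': array([-1.72040309e-03, -3.95972621e+01, -3.31690407e+01, -4.94773431e-04,
        3.66635632e-04, -1.21240882e-05]), 'position': array([207.28672753, 536.31480596, 231.30496341]), 'eef_rot': array([ 8.24766682e-01,  5.65473183e-01, -4.50791704e-07,  7.87206733e-06]), 'ft_force': array([ 0.01993429,  0.17497607, -1.602958  ]), 'ft_torque': array([ 0.04243844, -0.05310293,  0.03241691]), 'gripper_width': 85.38224625915207}
```

View pics/a.png

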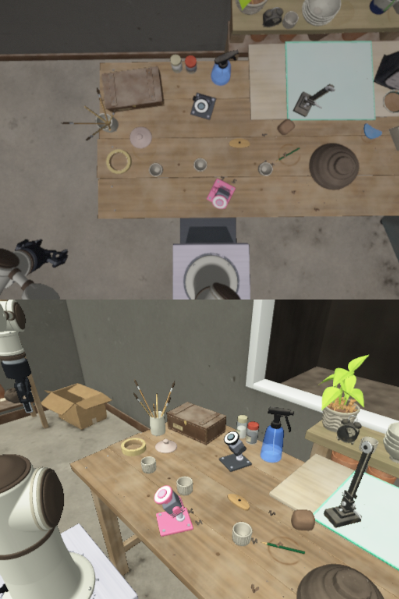

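```bash
python3 - <<'E'
from h import *
ims=[]
for n in ("top","scene"):
    f=manip.grab_frame(n); W=cloud(f)
    for c in [(485,37),(465,222),(463,-231)]:
        m=(np.hypot(W[...,0]-c[0],W[...,1]-c[1])<45)&(W[...,2]>36)&(W[...,2]<52)
        p=W[m][:,:2]
        (cc,r)=cv2.minEnclosingCircle(p.astype(np.float32)); print(n,"cup",np.round(cc,1),round(r,1),len(p))
    for t in("inspection_camera","focus"):
        for d in manip.pinpoint(f,t): print(n,t,np.round(d["pixel"],1),round(d["conf"],2))
    box=(abs(W[...,0]-735)<70)&(abs(W[...,1]-23)<70)&(W[...,2]>3)
    lo=W[box&(W[...,2]<20)]; print("plate",cv2.minAreaRect(lo[:,:2].astype(np.float32)))
    col=f["color"].astype(int); wh=box&(col.min(-1)>190)&(W[...,2]>80); p=W[wh]; print("white",len(p),p.mean(0).round(1) if len(p) else "")
    if len(p)>5:
        q=p-p.mean(0); print(np.linalg.svd(q)[2][2].round(3), p.min(0).round(),p.max(0).round())
    hd=W[box&(W[...,2]>100)]; print("head",hd.mean(0).round(1),hd.min(0).round(),hd.max(0).round())
    v,u=np.where(box); y0,x0=v.min()-5,u.min()-5
    ims.append(cv2.resize(f["color"][y0:y0+70,x0:x0+60],(480,560),interpolation=cv2.INTER_CUBIC)[:, :400]); print("crop",x0,y0)
cv2.imwrite("pics/b.png",cv2.cvtColor(np.hstack(ims),cv2.COLOR_RGB2BGR))
s=st(); print(Ro.from_quat(s["eef_rot"]).as_matrix().round(3))
E
```

```text
top cup [485.6  38.2] 27.7 80
top cup [467.1 222.8] 27.5 85
top cup [ 465.  -230.9] 27.7 85
top inspection_camera [279.4 254.7] 0.72
top inspection_camera [255.6 141.2] 0.58
top focus [252.9 143.7] 0.7
plate ((734.2944946289062, 22.591278076171875), (138.96466064453125, 136.91610717773438), 88.98074340820312)
white 49 [711.8  32.1 126.3]
[ 0.473 -0.18  -0.863] [692.  13. 113.] [729.  52. 139.]
head [716.2  29.1 125.8] [687.  -1. 100.] [756.  58. 144.]
crop 235 112
scene cup [483.3  37.2] 29.2 141
scene cup [464.3 223.7] 28.6 120
scene cup [ 462.2 -230. ] 29.5 215
scene inspection_camera [215.  287.6] 0.8
scene inspection_camera [294.5 211.2] 0.76
plate ((728.3472900390625, 22.900222778320312), (127.17472839355469, 132.62689208984375), 15.47305965423584)
white 106 [707.6  29.1 126.7]
[-0.481  0.139  0.865] [687.   4. 114.] [731.  56. 140.]
head [710.4  24.  123.1] [685.  -2. 100.] [743.  60. 141.]
crop 273 164
[[ 0.36   0.933  0.   ]
 [ 0.933 -0.36  -0.   ]
 [-0.     0.    -1.   ]]
```

View pics/b.png

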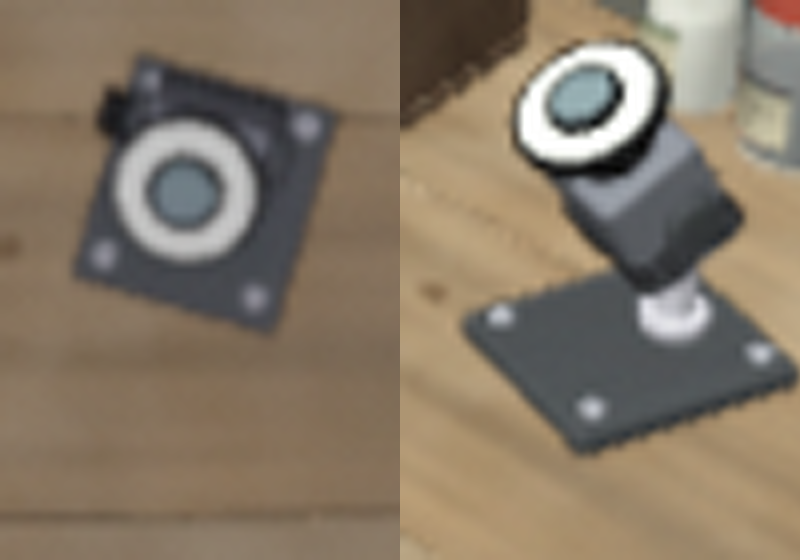

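Emit:
step_arm:
  increments:
    - [-0.025,0.044,0,0]
    - [-0.025,0.044,0,0]
    - [-0.025,0.044,0,0]
    - [-0.025,0.044,0,0]
    - [-0.025,0.044,0,0]
    - [-0.025,0.044,0,0]
    - [-0.025,0.044,0,0]
    - [-0.025,0.044,0.03,0]
    - [0,0,0.03,0]
    - [0,0,0,0]
  fingers: 1

```text
time: 2.35
position: [473.4, 213.8, 172.2]
eef_rot: [0.824, 0.566, 0.004, 0.001]
ft_force: [-0.2, -0.2, -0.5]
gripper_width: 85.1
```

Emit:
step_arm:
  increments:
    - [0.006,-0.01,0,0]
    - [0,0,0.03,0]
    - [0,0,0.03,0]
    - [0,0,0.03,0]
    - [0,0,0,0]

```text
time: 2.98
position: [469.0, 230.2, 88.6]
eef_rot: [0.822, 0.569, 0.01, 0.003]
ft_force: [-0.4, 0.4, 0.3]
gripper_width: 85.2
```

Emit:
step_arm:
  increments:
    - [-0.007,0,0,0]
    - [0,0,0,0]
    - [0,0,0.02,0]
    - [0,0,0.01,0]

```text
time: 3.48
position: [471.8, 225.8, 65.6]
eef_rot: [0.822, 0.569, 0.016, 0.005]
ft_force: [-0.7, 0.2, -1.1]
gripper_width: 85.2
```

```bash
cat >> h.py <<'E'
def to(x,y,z):
    s=st(); R=Ro.from_quat(s["eef_rot"]).as_matrix(); d=np.array([x,y,z])-s["position"]
    print("pos",s["position"].round(1),"t",round(s["time"],2),"xax",R[:,0].round(3),"zax",R[:,2].round(3),"inc",(R.T@d/1000).round(4),"w",round(s["gripper_width"],1),"F",s["ft_force"].round(2),"j",s["joints"].round(2))
E
python3 -c "
from h import *
to(466,223.3,12)"
```

```text
pos [471.8 225.8  65.6] t 3.48 xax [0.351 0.936 0.021] zax [ 0.032  0.01  -0.999] inc [-0.0054 -0.006   0.0534] w 85.2 F [-0.73  0.19 -1.07] j [ 0.21  0.2   1.91  0.    1.   -1.  ]
```

Emit:
step_arm:
  increments:
    - [-0.005,-0.006,0.02,0]
    - [0,0,0.02,0]
    - [0,0,0.01,0]
    - [0,0,0,0]

```text
time: 3.98
position: [468.7, 224.2, 16.9]
eef_rot: [0.822, 0.569, 0.019, 0.006]
ft_force: [0.1, -0.6, 0.9]
gripper_width: 84.9
```

```bash
python3 -c "
from h import *
to(466,223.3,12)"
```

```text
pos [468.7 224.2  16.9] t 3.98 xax [0.351 0.936 0.024] zax [ 0.038  0.011 -0.999] inc [-0.0019 -0.0024  0.0048] w 84.9 F [ 0.09 -0.58  0.87] j [ 0.21  0.27  1.93  0.    0.89 -1.  ]
```

Emit:
step_arm:
  increments:
    - [-0.002,-0.002,0.003,0]
    - [0,0,0,0]
    - [0,0,0,0]
    - [0,0,0,0]
    - [0,0,0,0]
    - [0,0,0,0]
  fingers: 0
  newtons: 40

```text
time: 4.72
position: [467.5, 223.3, 15.6]
eef_rot: [0.822, 0.569, 0.02, 0.007]
ft_force: [0.1, -0.6, -1.9]
gripper_width: 52.7
```

```bash
python3 -c "
from h import *
to(466,223.3,12)"
```

```text
pos [467.5 223.3  15.6] t 4.72 xax [0.351 0.936 0.025] zax [ 0.041  0.012 -0.999] inc [-0.0006 -0.0015  0.0036] w 52.7 F [ 0.11 -0.56 -1.91] j [ 0.21  0.27  1.94  0.    0.89 -1.  ]
```

Emit:
step_arm:
  increments:
    - [0,0,-0.015,0]
    - [0,0,-0.015,0]
    - [0,0,0,0]
    - [0,0,0,0]
    - [0,0,0,0]

```text
time: 5.35
position: [466.8, 223.1, 48.6]
eef_rot: [0.822, 0.569, 0.021, 0.007]
ft_force: [0.2, 0.7, -0.5]
gripper_width: 52.5
```

```bash
cat >> h.py <<'E'
def weigh(n=6):
    F=[];J=[]
    for i in range(n):
        manip.grab_frame("top"); s=st(); F.append(s["ft_force"]); J.append(s["joint_efforts"][1:3])
    print("F",np.mean(F,0).round(2),"sd",np.std(F,0).round(2),"tau",np.mean(J,0).round(3), "w", s["gripper_width"])
E
python3 -c "
from h import *
weigh();to(466,223.3,12)"
```

```text
F [-0.11 -0.08 -1.18] sd [0.42 0.14 0.43] tau [-36.421 -27.868] w 52.551737607264464
pos [466.7 223.1  48.5] t 5.65 xax [0.351 0.936 0.026] zax [ 0.042  0.012 -0.999] inc [-0.001  -0.002   0.0364] w 52.6 F [-0.14 -0.08 -1.16] j [ 0.21  0.21  1.94  0.    0.95 -1.  ]
```

Emit:
step_arm:
  increments:
    - [0,0,0.015,0]
    - [0,0,0.012,0]
    - [0,0,0,0]

```text
time: 6.02
position: [467.1, 223.2, 18.7]
eef_rot: [0.822, 0.569, 0.02, 0.007]
ft_force: [-0.4, -0.3, -1.0]
gripper_width: 52.6
```

```bash
python3 -c "
from h import *
to(467.5,223.3,15.6)"
```

```text
pos [467.1 223.2  18.7] t 6.03 xax [0.351 0.936 0.025] zax [ 0.04   0.012 -0.999] inc [0.0002 0.0002 0.0031] w 52.6 F [-0.43 -0.26 -1.05] j [ 0.21  0.27  1.94  0.    0.89 -1.  ]
```

Emit:
step_arm:
  increments:
    - [0,0,0.003,0]
    - [0,0,0,0]

```text
time: 6.28
position: [467.6, 223.3, 15.6]
eef_rot: [0.822, 0.569, 0.02, 0.007]
ft_force: [0.6, -0.8, -0.9]
gripper_width: 52.4
```

Emit:
step_arm:
  increments:
    - [0,0,0,0]
    - [0,0,0,0]
    - [0,0,0,0]
    - [0,0,0,0]
    - [0,0,-0.02,0]
    - [0,0,-0.04,0]
    - [0,0,-0.05,0]
    - [0,0,-0.05,0]
    - [0,0,0,0]
  fingers: 1

```text
time: 7.4
position: [461.0, 221.4, 181.1]
eef_rot: [0.822, 0.569, 0.021, 0.007]
ft_force: [0.5, 0.6, -0.1]
gripper_width: 85.3
```

```bash
python3 -c "
from h import *
weigh(3);to(485,38,190)"
```

```text
F [-0.04  0.03 -0.29] sd [0.03 0.51 0.46] tau [-33.763 -33.272] w 85.41721926680424
pos [457.3 220.5 175.1] t 7.55 xax [0.352 0.936 0.02 ] zax [ 0.031  0.01  -0.999] inc [-0.1608  0.0905 -0.0158] w 85.4 F [-0.02 -0.32  0.1 ] j [ 0.21  0.01  1.87  0.    1.23 -1.  ]
```

Emit:
step_arm:
  increments:
    - [-0.04,0.022,0,0]
    - [-0.04,0.022,0,0]
    - [-0.04,0.022,0,0]
    - [-0.04,0.022,0,0]
    - [0,0,0,0]
    - [0,0,0,0]

```text
time: 8.3
position: [477.2, 36.0, 162.4]
eef_rot: [0.822, 0.57, 0.008, -0.002]
ft_force: [-0.2, -0.2, 0.3]
gripper_width: 85.1
```

```bash
python3 -c "
from h import *
to(485,38,16)"
```

```text
pos [477.2  36.  162.4] t 8.3 xax [0.351 0.936 0.015] zax [ 0.01   0.012 -1.   ] inc [0.0025 0.0059 0.1465] w 85.1 F [-0.22 -0.2   0.3 ] j [-0.19 -0.04  1.94  0.01  1.23 -1.4 ]
```

Emit:
step_arm:
  increments:
    - [0.003,0.006,0.03,0]
    - [0,0,0.03,0]
    - [0,0,0.03,0]
    - [0,0,0,0]
    - [0,0,0,0]

```text
time: 8.93
position: [483.1, 43.6, 68.7]
eef_rot: [0.82, 0.573, 0.007, -0.004]
ft_force: [0.2, 0.0, 0.0]
gripper_width: 85.4
```

```bash
python3 -c "
from h import *
to(485,38,16)"
```

```text
pos [483.1  43.6  68.7] t 8.93 xax [0.344 0.939 0.015] zax [ 0.007  0.014 -1.   ] inc [-0.0054  0.0036  0.0527] w 85.4 F [0.24 0.   0.03] j [-0.17  0.12  1.99  0.02  1.03 -1.4 ]
```

Emit:
step_arm:
  increments:
    - [-0.006,0.003,0.01,0]
    - [0,0,0.02,0]
    - [0,0,0.015,0]
    - [0,0,0.007,0]
    - [0,0,0,0]

```text
time: 9.55
position: [487.8, 36.3, 17.9]
eef_rot: [0.819, 0.573, 0.009, -0.001]
ft_force: [0.3, -0.3, -0.5]
gripper_width: 85.4
```

```bash
python3 -c "
from h import *
to(485,38,15.5)"
```

```text
pos [487.8  36.3  17.9] t 9.55 xax [0.343 0.939 0.016] zax [ 0.014  0.012 -1.   ] inc [ 0.0006 -0.0032  0.0024] w 85.4 F [ 0.33 -0.33 -0.55] j [-0.18  0.22  2.    0.02  0.91 -1.41]
```

Emit:
step_arm:
  increments:
    - [0,-0.003,0.002,0]
    - [0,0,0,0]
    - [0,0,0,0]
    - [0,0,0,0]
    - [0,0,0,0]
    - [0,0,0,0]
  fingers: 0

```text
time: 10.3
position: [485.7, 37.5, 16.9]
eef_rot: [0.819, 0.573, 0.01, -0.0]
ft_force: [0.5, 0.0, -1.2]
gripper_width: 52.4
```

Emit:
step_arm:
  increments:
    - [0,0,-0.015,0]
    - [0,0,-0.015,0]
    - [0,0,0,0]
    - [0,0,0,0]
    - [0,0,0,0]

```text
time: 10.92
position: [484.5, 37.2, 48.9]
eef_rot: [0.819, 0.573, 0.01, -0.001]
ft_force: [0.2, 0.5, -3.0]
gripper_width: 52.3
```

```bash
python3 -c "
from h import *
weigh();to(485,38,16)"
```

```text
F [ 0.39  0.13 -3.57] sd [0.41 0.62 0.3 ] tau [-34.914 -28.499] w 52.38668011194151
pos [484.5  37.2  48.8] t 11.22 xax [0.343 0.939 0.017] zax [ 0.015  0.012 -1.   ] inc [ 0.0003 -0.0001  0.0328] w 52.4 F [ 0.65  0.33 -3.75] j [-0.18  0.15  2.    0.02  0.98 -1.41]
```

Emit:
step_arm:
  increments:
    - [0,0,-0.05,0]
    - [0,0,-0.05,0]
    - [0,0,-0.05,0]
    - [-0.03,0.01,-0.05,0]
    - [-0.05,0.01,-0.05,0]
    - [-0.05,0.01,-0.05,0]
    - [-0.04,0.01,-0.02,0]
    - [0,0,0,0]
    - [0,0,0,0]
  newtons: 60

```text
time: 12.35
position: [459.1, -130.5, 359.3]
eef_rot: [0.819, 0.574, 0.007, -0.002]
ft_force: [-0.2, 1.6, -4.1]
gripper_width: 52.0
```

```bash
python3 -c "
from h import *
to(550,-158,450)"
```

```text
pos [ 459.1 -130.5  359.3] t 12.35 xax [0.341 0.94  0.014] zax [ 0.01   0.011 -1.   ] inc [ 0.0064  0.0953 -0.0901] w 52.0 F [-0.15  1.57 -4.14] j [-0.54 -0.16  1.67  0.01  1.63 -1.76]
```

Emit:
step_arm:
  increments:
    - [0.04,-0.015,-0.03,0]
    - [0.04,-0.015,-0.03,0]
    - [0.04,-0.015,-0.03,0]
    - [0,0,0,0]
    - [0,0,0,0]

```text
time: 12.98
position: [455.2, 4.9, 447.0]
eef_rot: [0.817, 0.576, 0.005, -0.007]
ft_force: [-0.7, -0.1, -4.4]
gripper_width: 52.0
```

```bash
python3 -c "
from h import *
s=st()['position']
to(s[0]+96*2,s[1]-28*2,s[2]+200)"
```

```text
pos [455.2   4.9 447. ] t 12.97 xax [0.336 0.942 0.016] zax [-0.     0.017 -1.   ] inc [ 0.0149  0.1985 -0.201 ] w 52.0 F [-0.72 -0.09 -4.43] j [-0.27 -0.2   1.53  0.02  1.81 -1.49]
```

Emit:
step_arm:
  increments:
    - [0.003,0.035,-0.04,0]
    - [0.003,0.035,-0.04,0]
    - [0.003,0.035,-0.04,0]
    - [0.003,0.035,-0.04,0]
    - [0.003,0.035,-0.04,0]
    - [0,0,0,0]

```text
time: 13.72
position: [620.7, -45.7, 619.7]
eef_rot: [0.819, 0.574, -0.004, -0.017]
ft_force: [0.4, 0.1, -4.5]
gripper_width: 51.7
```

```bash
python3 -c "
from h import *
s=st()['position']
to(s[0]+96*2,s[1]-28*2,s[2]+200)"
```

```text
pos [620.7 -45.7 619.7] t 13.72 xax [0.341 0.94  0.013] zax [-0.025  0.023 -0.999] inc [ 0.0154  0.1932 -0.206 ] w 51.7 F [ 0.4   0.12 -4.45] j [-0.28  0.5   0.39  0.02  2.28 -1.49]
```

Emit:
step_arm:
  increments:
    - [0.003,0.03,-0.03,0]
    - [0.003,0.03,-0.03,0]
    - [0.003,0.03,-0.03,0]
    - [0.003,0.03,-0.03,0]

```text
time: 14.22
position: [645.4, -69.7, 636.1]
eef_rot: [0.819, 0.573, 0.021, 0.002]
ft_force: [0.5, 0.5, -3.5]
gripper_width: 52.0
```

```bash
python3 -c "
from h import *
s=st()['position']
to(s[0]+96*2,s[1]-28*2,s[2]+200)"
```

```text
pos [645.4 -69.7 636.1] t 14.22 xax [0.342 0.939 0.033] zax [ 0.037  0.021 -0.999] inc [ 0.0196  0.205  -0.1939] w 52.0 F [ 0.54  0.52 -3.48] j [-0.31  0.61  0.19  0.04  2.31 -1.5 ]
```

Emit:
step_arm:
  increments:
    - [0.006,0.045,-0.03,0]
    - [0.006,0.045,-0.03,0]
    - [0.006,0.045,-0.03,0]
    - [0.006,0.045,-0.03,0]
    - [0.006,0.045,-0.03,0]
    - [0.006,0.045,-0.03,0]

```text
time: 14.98
position: [695.7, -104.0, 648.9]
eef_rot: [0.814, 0.569, 0.094, 0.068]
ft_force: [-0.3, 0.1, -3.4]
gripper_width: 52.0
```

```bash
python3 -c "
from h import *
s=st()['position']
to(s[0]+96*2,s[1]-28*2,s[2]+200)"
```

```text
pos [ 695.7 -104.   648.9] t 14.97 xax [0.336 0.939 0.076] zax [ 0.23  -0.003 -0.973] inc [ 0.0272  0.2381 -0.1503] w 52.0 F [-0.33  0.09 -3.44] j [-0.35  0.61  0.18  0.09  2.13 -1.52]
```

Emit:
step_arm:
  increments:
    - [-0.02,0.045,-0.03,0]
    - [-0.02,0.045,-0.03,0]
    - [-0.02,0.045,-0.03,0]
    - [-0.02,0.045,-0.03,0]

```text
time: 15.48
position: [686.2, -209.7, 679.8]
eef_rot: [0.807, 0.563, 0.137, 0.114]
ft_force: [0.1, -0.2, -2.5]
gripper_width: 51.8
```

```bash
python3 -c "
from h import *
s=st()['position']
to(s[0]+96*2,s[1]-28*2,s[2]+200)"
```

```text
pos [ 686.2 -209.7  679.8] t 15.47 xax [0.328 0.94  0.092] zax [ 0.349 -0.031 -0.936] inc [ 0.0287  0.2552 -0.1185] w 51.8 F [ 0.05 -0.18 -2.47] j [-0.53  0.57  0.18  0.17  2.05 -1.64]
```

Emit:
step_arm:
  increments:
    - [-0.012,0.05,-0.02,0]
    - [-0.012,0.05,-0.02,0]
    - [-0.012,0.05,-0.02,0]
    - [-0.012,0.05,-0.02,0]

```text
time: 15.98
position: [702.0, -276.7, 696.1]
eef_rot: [0.797, 0.553, 0.177, 0.168]
ft_force: [-0.1, 0.3, -3.4]
gripper_width: 52.0
```

```bash
python3 -c "
from h import *
s=st()['position']
to(s[0]+96*2,s[1]-28*2,s[2]+200)"
```

```text
pos [ 702.  -276.7  696.1] t 15.97 xax [0.326 0.94  0.097] zax [ 0.469 -0.072 -0.88 ] inc [ 0.0293  0.2691 -0.082 ] w 52.0 F [-0.09  0.28 -3.35] j [-0.62  0.58  0.18  0.23  1.92 -1.71]
```

```bash
python3 -c "
from h import *
to(583,57,400)"
```

```text
pos [ 702.  -276.7  696.1] t 15.97 xax [0.326 0.94  0.097] zax [ 0.469 -0.072 -0.88 ] inc [ 0.2464 -0.3462  0.1807] w 52.0 F [-0.09  0.28 -3.35] j [-0.62  0.58  0.18  0.23  1.92 -1.71]
```

Emit:
step_arm:
  increments:
    - [0.025,-0.035,0.018,0]
    - [0.025,-0.035,0.018,0]
    - [0.025,-0.035,0.018,0]
    - [0.025,-0.035,0.018,0]
    - [0.025,-0.035,0.018,0]
    - [0.025,-0.035,0.018,0]
    - [0.025,-0.035,0.018,0]
    - [0.025,-0.035,0.018,0]
    - [0.02,-0.03,0.018,0]
    - [0,0,0,0]
    - [0,0,0,0]

```text
time: 17.35
position: [601.1, 15.6, 429.3]
eef_rot: [0.796, 0.551, 0.182, 0.172]
ft_force: [-0.2, -0.3, -3.2]
gripper_width: 51.9
```

```bash
python3 -c "
from h import *
to(583,57,400)"
```

```text
pos [601.1  15.6 429.3] t 17.35 xax [0.328 0.939 0.101] zax [ 0.479 -0.073 -0.875] inc [ 0.0301 -0.0425  0.0139] w 51.9 F [-0.18 -0.32 -3.23] j [-0.18 -0.21  1.65  0.02  1.2  -1.39]
```

Emit:
step_arm:
  increments:
    - [0.015,-0.021,0.007,0]
    - [0.015,-0.021,0.007,0]
    - [0,0,0,0]
    - [0,0,0,0]

```text
time: 17.85
position: [586.7, 53.2, 406.3]
eef_rot: [0.797, 0.548, 0.185, 0.176]
ft_force: [0.6, 0.6, -3.3]
gripper_width: 52.2
```

```bash
python3 - <<'E'
from h import *
to(653,46,232)
s=st(); f=manip.grab_frame("wrist"); g=manip.grab_frame("scene")
R=Ro.from_quat(s["eef_rot"]).as_matrix()
z=f["z_map"].astype(float); v,u=np.mgrid[:z.shape[0],:z.shape[1]]
dx,dy=(u-f["cx"])/f["fx"],(v-f["cy"])/f["fy"]; th=np.hypot(dx,dy); k=np.tan(np.minimum(th,1.4))/np.maximum(th,1e-9)
P=np.stack([dx*k*z,dy*k*z,z,np.ones_like(z)],-1)@f["hand_eye"].T
W=P[...,:3]@R.T+s["position"]; W[z<=0]=np.nan
np.save("wr.npy",W)
box=(abs(W[...,0]-735)<80)&(abs(W[...,1]-23)<80)&(W[...,2]>3)
c=f["color"].astype(int); wh=box&(c.min(-1)>170)&(W[...,2]>90); p=W[wh]
if len(p)>5: print(len(p),p.mean(0).round(1),p.min(0).round(),p.max(0).round(),np.linalg.svd(p-p.mean(0))[2][2].round(3))
tool=P[...,:3]; near=(z>0)&(abs(tool[...,0])<32)&(abs(tool[...,1])<32)&(tool[...,2]>-40)&(tool[...,2]<25)
print("cup tool",near.sum())
save("w1",f)
Wg=cloud(g); uv=g["R"]@s["position"]+g["t"]; uu=int(g["fx"]*uv[0]/uv[2]+g["cx"]); vv=int(g["fy"]*uv[1]/uv[2]+g["cy"])
cr=cv2.resize(g["color"][max(vv-40,0):vv+100,uu-60:uu+80],(560,560),interpolation=cv2.INTER_CUBIC)
cv2.imwrite("pics/s1.png",cv2.cvtColor(cr,cv2.COLOR_RGB2BGR)); print(uu,vv)
for d in manip.cut_out(g,"cup_1"): 
    q=Wg[d["mask"]]; print(round(d["conf"],2),np.round(d["rect"]),np.nanmedian(q,0).round())
E
```

```text
pos [586.7  53.2 406.3] t 17.85 xax [0.332 0.938 0.103] zax [ 0.488 -0.077 -0.869] inc [-0.0027 -0.0283  0.1845] w 52.2 F [ 0.62  0.59 -3.34] j [-0.1  -0.24  1.72 -0.03  1.15 -1.3 ]
770 [708.6  30.7 127.8] [686.   5. 113.] [733.  56. 141.] [ 0.475 -0.147 -0.868]
cup tool 12899
261 89
0.88 [182. 199. 202. 224.] [461. 219.  28.]
0.8 [295. 283. 326. 313.] [ 462. -230.   29.]
0.63 [375. 265. 408. 299.] [ 626. -330.   38.]
0.56 [248.  77. 273. 103.] [569.  42. 406.]
```

View pics/w1.png

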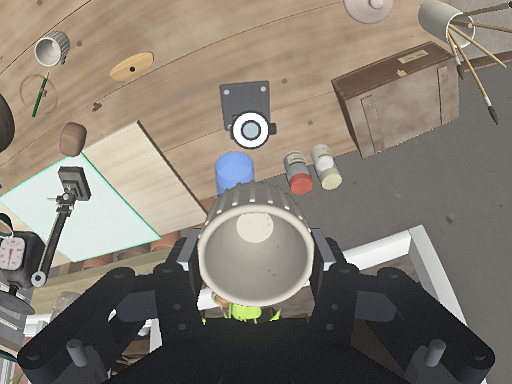

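View pics/s1.png

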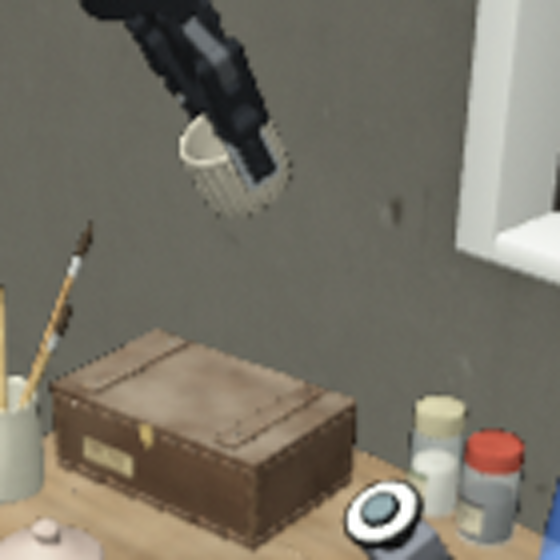

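```bash
python3 - <<'E'
from h import *
s=st(); R=Ro.from_quat(s["eef_rot"]).as_matrix()
W=np.load("wr.npy"); T=(W-s["position"])@R
f=manip.grab_frame("wrist")
d=manip.cut_out(f,"cup_1"); d=[e for e in d if e["mask"][250,255] or e["mask"][200,255]]
print(len(d)); m=d[0]["mask"]; print(d[0]["rect"],d[0]["conf"])
p=T[m]; p=p[~np.isnan(p[:,0])&(np.hypot(p[:,0],p[:,1])<45)&(abs(p[:,2])<60)]
print(len(p),p.min(0).round(),p.max(0).round())
# rim: per azimuth sector, the point farthest along -z among outer radius
c=p[:,:2].mean(0); c=np.array([(p[:,0].min()+p[:,0].max())/2,(p[:,1].min()+p[:,1].max())/2]); print("c",c)
a=np.degrees(np.arctan2(p[:,1]-c[1],p[:,0]-c[0])); r=[]
for k in range(-180,180,15):
    q=p[(a>=k)&(a<k+15)]
    if len(q)<5: continue
    b=q[np.argsort(q[:,2])[:max(3,len(q)//50)]].mean(0); r.append(b); print(k,len(q),b.round(1))
r=np.array(r); A=np.c_[r[:,:2],np.ones(len(r))]; w=np.ones(len(r),bool)
for _ in range(4):
    x=np.linalg.lstsq(A[w],r[w,2],rcond=None)[0]; e=r[:,2]-A@x; w=abs(e)<max(2,1.5*np.std(e[w]))
n=np.array([x[0],x[1],-1]);n/=np.linalg.norm(n); print("rim normal(tool), mouth dir",n.round(3),"used",w.sum(),"world",(R@n).round(3))
E
```

```text
1
[200.3, 177.6, 315.3, 303.7] 0.71
11513 [-28. -30. -29.] [25. 26. 15.]
c [-1.63774916 -2.28332393]
-180 360 [-26.2  -5.5 -28.7]
-165 351 [-24.8 -12.6 -28.4]
-150 350 [-21.5 -17.7 -28.6]
-135 374 [-17.5 -22.2 -28.8]
-120 450 [-12.2 -25.4 -28.5]
-105 500 [ -5.3 -27.3 -28.4]
-90 489 [  2.5 -27.1 -28.3]
-75 453 [  6.8 -25.9 -28.3]
-60 353 [ 12.7 -23.3 -28.3]
-45 272 [ 18.6 -17.5 -28.4]
-30 372 [ 21.5 -12.9 -28. ]
-15 353 [ 23.6  -5.7 -28. ]
0 431 [ 23.4   1.5 -27.4]
15 514 [ 21.8   7.1 -27.4]
30 562 [ 18.6  13.3 -27.4]
45 605 [ 13.8  18.1 -27.5]
60 638 [  9.   20.8 -27.5]
75 640 [  1.3  23.2 -27.7]
90 673 [ -4.8  23.1 -27.5]
105 641 [-10.6  21.2 -27.8]
120 615 [-16.5  18.  -27.8]
135 570 [-21.2  13.4 -28.2]
150 508 [-25.    7.9 -28. ]
165 439 [-26.5   0.8 -28.3]
rim normal(tool), mouth dir [ 0.013  0.018 -1.   ] used 24 world [-0.468  0.083  0.88 ]
```

```bash
cat >> h.py <<'E'
def goal():
    s=st(); R=Ro.from_quat(s["eef_rot"]).as_matrix(); o=R@[-1.5,-2,16.3]
    print("foot",(s["position"]+o).round(1),"err ang",np.arccos((R@[.013,.018,-1])@[-.475,.147,.868]).round(3))
    to(*(np.array([661,45.4,216.5])-o))
E
python3 -c "
from h import *
goal()"
```

```text
foot [591.9  51.7 389.7] err ang 0.057
pos [586.1  53.7 405. ] t 18.1 xax [0.332 0.938 0.103] zax [ 0.486 -0.077 -0.87 ] inc [-0.0008 -0.0254  0.1849] w 51.6 F [ 0.16  0.32 -3.18] j [-0.1  -0.24  1.73 -0.03  1.15 -1.3 ]
```

Emit:
step_arm:
  increments:
    - [0,-0.005,0.025,0]
    - [0,-0.005,0.025,0]
    - [0,-0.005,0.025,0]
    - [0,-0.005,0.025,0]
    - [0,-0.005,0.02,0]
    - [0,0,0,0]
    - [0,0,0,0]

```text
time: 18.98
position: [627.5, 50.7, 288.8]
eef_rot: [0.797, 0.546, 0.186, 0.177]
ft_force: [0.2, -0.0, -3.4]
gripper_width: 51.9
```

```bash
python3 -c "
from h import *
goal()"
```

```text
foot [633.4  48.6 273.5] err ang 0.054
pos [627.5  50.7 288.8] t 18.98 xax [0.333 0.937 0.104] zax [ 0.49  -0.078 -0.868] inc [ 0.0002 -0.0044  0.0633] w 51.9 F [ 0.22 -0.02 -3.36] j [-0.1  -0.1   1.82 -0.04  0.9  -1.28]
```

Emit:
step_arm:
  increments:
    - [0,-0.002,0.02,0]
    - [0,-0.002,0.02,0]
    - [0,0,0.015,0]
    - [0,0,0.006,0]
    - [0,0,0,0]
    - [0,0,0,0]

```text
time: 19.73
position: [658.6, 46.6, 241.6]
eef_rot: [0.796, 0.545, 0.191, 0.181]
ft_force: [-1.1, 0.1, -3.6]
gripper_width: 51.6
```

```bash
python3 -c "
from h import *
goal()"
```

```text
foot [664.6  44.6 226.4] err ang 0.052
pos [658.6  46.6 241.6] t 19.73 xax [0.332 0.937 0.107] zax [ 0.501 -0.08  -0.862] inc [-0.0015 -0.0081  0.0066] w 51.6 F [-1.1   0.11 -3.58] j [-0.1   0.02  1.81 -0.04  0.78 -1.28]
```

Emit:
step_arm:
  increments:
    - [-0.001,-0.008,0.006,0]
    - [0,0,0,0]
    - [0,0,0,0]
    - [0,0,0,0]
    - [0,0,0,0]
    - [0,0,0,0]

```text
time: 20.48
position: [654.8, 48.2, 233.1]
eef_rot: [0.796, 0.545, 0.192, 0.181]
ft_force: [0.1, -0.5, -3.6]
gripper_width: 52.1
```

```bash
python3 - <<'E'
from h import *
goal()
g=manip.grab_frame("scene"); t=manip.grab_frame("top"); W=cloud(g)
for d in manip.cut_out(g,"cup_1"):
    print(round(d["conf"],2),np.round(d["rect"]),np.nanmedian(W[d["mask"]],0).round())
a=cv2.resize(g["color"][110:250,150:350],(800,560),interpolation=cv2.INTER_CUBIC)
cv2.imwrite("pics/s2.png",cv2.cvtColor(a,cv2.COLOR_RGB2BGR))
Wt=cloud(t)
for c in [(467,223),(465,-231)]:
    for n,X in(("scene",W),("top",Wt)):
        p=X[(np.hypot(X[...,0]-c[0],X[...,1]-c[1])<45)&(X[...,2]>36)&(X[...,2]<52)]; print(n,c,len(p),p[:,:2].min(0).round(),p[:,:2].max(0).round(),p[:,2].max().round(1))
goal()
E
```

```text
foot [660.9  46.2 218. ] err ang 0.052
pos [654.8  48.2 233.1] t 20.48 xax [0.332 0.937 0.107] zax [ 0.503 -0.08  -0.861] inc [-0.0008 -0.0004  0.0014] w 52.1 F [ 0.11 -0.47 -3.63] j [-0.1   0.01  1.83 -0.05  0.76 -1.27]
0.93 [296. 284. 329. 315.] [ 461. -230.   27.]
0.59 [267. 139. 291. 161.] [636.  41. 232.]
scene (467, 223) 121 [437. 195.] [491. 253.] 46.4
top (467, 223) 66 [441. 201.] [493. 250.] 47.7
scene (465, -231) 218 [ 434. -258.] [ 490. -204.] 46.3
top (465, -231) 87 [ 439. -257.] [ 490. -204.] 51.3
foot [660.8  46.2 217.9] err ang 0.052
pos [654.7  48.2 233.1] t 20.62 xax [0.332 0.937 0.107] zax [ 0.503 -0.08  -0.861] inc [-0.0008 -0.0003  0.0013] w 52.0 F [-0.12 -0.41 -3.59] j [-0.1   0.01  1.83 -0.05  0.76 -1.27]
```

View pics/s2.png

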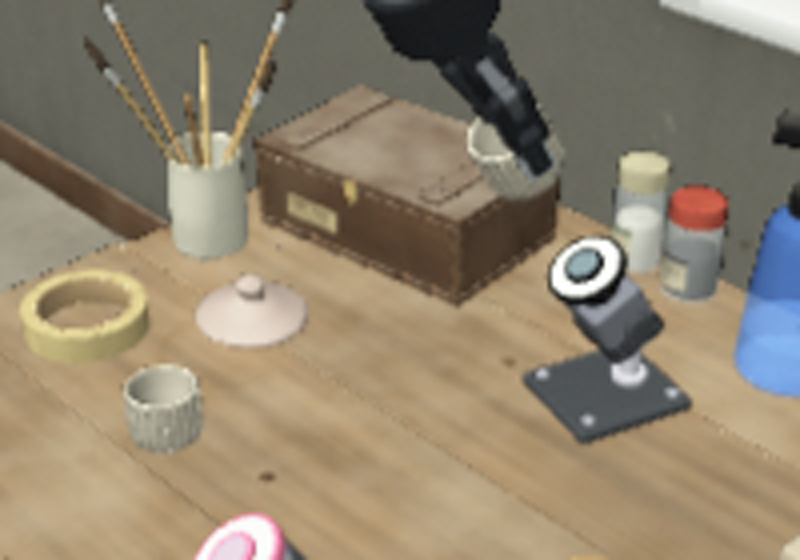

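The held cup at (515,150) faces the lens at (585,265). The released cup at (163,405) stands upright, and the bystanders in view are undisturbed. The arm is at rest, so I'm handing in.

```bash
python3 -c "
from h import *
print(manip.hand_in())"
```

```text
the job is handed in; nothing more can be done
None
```

The weighted cup is held at the inspection camera's focus point, foot to the lens, and the job was handed in at about 21 s; no verdict is reported.

- **Finding the cup:** I lifted two of the three. The left cup read about 1.2 N, so it is light, and I set it back upright in its place. The middle cup read about 3.6 N, which is the weighted one. I did not need to touch the third.
- **Tilting the tool:** The moves cannot command a tilt directly. I pushed the arm against its reach limit, high above the table, until the tool leaned about 30 degrees outward. I then carried the cup to the focus along the line of sight.
- **Held cup at hand-in:** By my estimate the foot centre is about 2 mm from the focus point, and the axis is 0.05 rad off the line of sight. The grip width was steady at 52 mm, and the force was 3.6 N, which is just the cup's weight. The pose changed by only about 0.1 mm between the last two readings.
- **Other cups and bystanders:** Both other cups stand at their original places with their rims at the normal height. One top-view point on the third cup read 51 mm, against 46 mm from the other camera; I took it as depth noise. In the last picture the tape, lid and camera look undisturbed. I did not re-measure the rib, clay and pencil, but the arm never went near them.

No check failed.

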